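# Strip a worn castor wheel off its stub axle

## Task

The castor on the bench needs a new wheel, and its set collar is already loosened. Slide the collar off the end of the axle, then the spacer tube, then the worn wheel, one at a time: the collar and the spacer go into the round steel dish to be used again, the wheel into the rectangular black tray. Set each part down rather than dropping it, and leave the tools and other things on the bench where they lie.

Things in the scene. Friction and masses are not known exactly. Their poses are not given: they have to be found in the camera images.
- bracket: Grey steel castor bracket screwed to the worktop: plate 60 x 60 x 6 mm, upright leg 44 mm wide, 8 mm thick, 107 mm high, with a horizontal steel axle, 16 mm thick, chamfered end. Fixed. Origin at the centre of the plate's underside; z up. The axle runs along -x at y = 0, z = 85 mm, from the leg's face at x = -4 mm to the free end at x = -115 mm; a 5 mm shoulder stands at the leg.
- axle_tip (a point): Centre of the axle's free end, 85 mm above the worktop; axes as the bracket's (the parts come off along -x).
- collar: Set collar, a dark steel ring 34 mm outside diameter, 16 mm wide, 18 mm bore, about 80 g, outermost on the axle, its screw already slack so that it slides freely. Origin at the centre of its bore; its x axis is the bore's axis. It starts touching the spacer or up to 9 mm outward of it.
- spacer: Bare aluminium spacer tube, 26 mm outside diameter, 36 mm long, 18 mm bore, about 50 g, on the axle between collar and wheel. Origin at its centre; x axis along the bore.
- wheel: Worn castor wheel with black rubber tread and grey hub, 56 mm diameter, 32 mm wide, 18 mm bore, about 160 g, innermost on the axle against the shoulder. Origin at its centre; x axis along the bore.
- tray: Rectangular tray of black plastic, fixed, 96 mm (x) x 124 mm (y) x 30 mm high, open above, walls and floor 3 mm thick. Origin at the centre of its underside.
- dish: Round shallow dish of bare steel, fixed, 22 mm high, 96 mm across its flat foot and 110 mm across its rim, walls and floor 3 mm thick. Origin at the centre of its underside.
- hex_key: Bystander: dark steel hex key, an L of 8 mm bar about 83 x 34 mm, lying on the bench. Leave it.
- screwdriver_b: Bystander: blue-handled screwdriver lying on the bench, 170 mm long. Leave it.
- tape_measure: Bystander: yellow and black tape measure, 65 x 71 x 65 mm. Leave it.
- masking_tape: Bystander: roll of masking tape lying flat, 100 mm diameter, 24 mm high. Leave it.
Things that resemble listed ones, but are neither listed nor needed, are in the scene too. Several things have the shape of the wheel; the one meant has the colours described above.

How it is judged:
On the way, in this order (a step that is already met when the one before it is completed fails the run):
1. the collar is off the axle and set down in the round dish (horizontal distance between collar and dish below 0.05 m and z of collar in the frame of dish between 0.003 and 0.043 m and contact force between the fingers and collar below 0.05 N), for 0.2 s.
2. the spacer is off the axle and set down in the round dish (horizontal distance between spacer and dish below 0.05 m and z of spacer in the frame of dish between 0.003 and 0.043 m and contact force between the fingers and spacer below 0.05 N), for 0.2 s.
3. the wheel is off the axle and set down in the tray (x of wheel in the frame of tray between -0.045 and 0.045 m and y of wheel in the frame of tray between -0.059 and 0.059 m and z of wheel in the frame of tray between 0.003 and 0.043 m and contact force between the fingers and wheel below 0.05 N), for 0.2 s.
At the end, for the whole second after the job is handed in: Collar and spacer lie in the round dish (centres within 50 mm of the dish's axis and no more than 40 mm above its floor) and the wheel in the tray (centre between its walls and no more than 40 mm above its floor), all released and still (slower than 0.03 m/s) (horizontal distance between each of collar, spacer and dish below 0.05 m and z of collar in the frame of dish between 0.003 and 0.043 m and z of spacer in the frame of dish between 0.003 and 0.043 m and x of wheel in the frame of tray between -0.045 and 0.045 m and y of wheel in the frame of tray between -0.059 and 0.059 m and z of wheel in the frame of tray between 0.003 and 0.043 m and linear speed of each of collar, spacer, wheel below 0.03 m/s); the robot touches nothing.
It fails at once if the collar falls freely (faster than 0.7 m/s out of the fingers) (linear speed of collar above 0.7 m/s and contact force between the fingers and collar below 0.01 N).
It fails at once if the spacer falls freely (faster than 0.7 m/s out of the fingers) (linear speed of spacer above 0.7 m/s and contact force between the fingers and spacer below 0.01 N).
It fails at once if the wheel falls freely (faster than 0.7 m/s out of the fingers) (linear speed of wheel above 0.7 m/s and contact force between the fingers and wheel below 0.01 N).
It fails at once if a bystander (hex key, screwdriver, tape measure, masking tape) is pushed more than 30 mm from its place (distance of any of hex_key, screwdriver_b, tape_measure, masking_tape from where it was at the start of the episode above 0.03 m).
It also fails if it takes over 67 s, if anything falls off the work surface, if the arm or the gripper's body presses on something with over 40 N, if the wrist force passes 120 N, or if a joint passes its speed limit or range.

## Robot

A 6-joint arm with a two-finger parallel gripper is mounted at the origin on a cart in front of the work surface, level with it; the furniture and walls round the work are solid. World frame = base frame: x ahead of the robot, y to its left, z up, the work surface at z = 0. Lengths are in m, angles in rad, forces in N, time in s.
With the tool pointing down it reaches from about 0.375 to 0.9 m from the base axis. Payload 3.1 kg.
Tool frame: the origin (TCP) lies midway between the tips of the shut fingers; the grasp point (between the pads) lies 19 mm behind it; x points along the fingers, z is the direction in which the jaws open and shut, and the axes are right-handed (so a half turn about x gives the same grasp; the last joint's range is limited). The gripper opens to 85 mm and grips with 20 to 120 N. Pads are 22 mm wide; open, the fingers measure 114 mm over their backs; the gripper's body (76 mm by 85 mm) begins 54 mm behind the grasp point. The pads swing forward as they close: fully open they stand 13 mm farther back than shut.
Start: joints at [1.147, 0.527, 1.433, -0, 1.181, -0.178], TCP at [0.151, 0.606, 0.231] pointing down, gripper open.
Joint ranges: [-3.08, 3.08], [-0.75, 2.2], [0.22, 2.44], [-1.43, 4.57], [0, 2.65], [-2.85, 2.85]. Speed limits (rad/s): [2.79, 2.79, 3.14, 3.14, 3.14, 3.14].

## Interface

Orientations are given as a unit quaternion [x, y, z, w].
In Python, from station import telemetry, optics, manip gives the robot as it stands.
- The arm moves only by the tool step_arm, never from a script. Its argument "commands" is a list of rows, each a list of 4 numbers: the shift along the tool's x, y, z in m, then the turn about the tool's x in rad. A call has 1 to 8 rows; each row is the pose to reach, as a shift and turn from the pose measured when the call began, along the tool's axes at that moment; what a row does not reach only later rows make up. A row lasts 1/12 s, in which the tool goes at most 41.7 mm and 7.16 degrees, less where a joint would pass 70% of its speed; a pose out of reach is approached as far as the arm can. A call with a gripper value outside its range is refused whole. "jaw" is the finger opening in m, from 0 to 0.0854, set as the call begins (left out, the last holds). The fingers move at their own pace and stop on an object; "grip_force" is the grip in N (left out, the last holds). Time passes only in rows, so rows that repeat a pose let the fingers close. It gives the time, the measured TCP pose, the force and the opening at its end, in the units of the state.
- telemetry.sense(): the state, without advancing time (a new reading comes with each control period).
- optics.snapshot(name): name is "scene" or "side" or "wrist"; returns the picture (480x640x3 uint8, red, green, blue); there is no depth.
- optics.camera_params(name): a dict with "mtx" (3x3 intrinsics, pixels), "k1" (the pictures are not rectified: a ray, as slopes to the right and down, at radius r is drawn at 1 + k1 r^2 times it, then the intrinsics apply), "origin" and "attitude" of the camera in the world. Camera axes: x right, y down, z forward; pixel columns grow to the right and rows downward; lengths in m; the calibration is good to about 2 mm. A picture is of the moment at which its call begins: read the wrist's pose just before it. camera_params takes no time and is no camera call; for the wrist camera it gives the pose at the moment of the call.
- manip.sign_off(): hands the job in, once; it reports no verdict.
The state is a dict: "t": time; "q": joint angles; "qd": joint speeds; "tau": joint torques, N m; "tcp_pos": TCP position; "tool_rot": TCP orientation; "force": force on the tool from outside, world axes, zero at the start; "ft_torque": the same for the moment, N m; "finger_gap": opening from 0.0 (shut) to 1.0 (fully open).
Only numpy, scipy, OpenCV 4.12 (cv2) and the standard library are available. Lean on these libraries where they do the work, as an engineer would, in place of code of your own. Each camera call takes 0.05 s, during which the arm holds its last target.

## Working session

There is one attempt and no reset: what is moved stays moved. The work goes in short steps, Python scripts to look and compute and a tool call to move; the robot and the scene stay as the last step left them, time stands still between calls to the robot, and variables do not carry over. Pictures are saved under pics/ and viewed, and the job is handed in when it is done.

Besides the shell and the picture viewer there is one more tool, called as name(argument=value, ...), one argument or row to a line, values as JSON. step_arm: Moves the arm, as the interface text tells. Its arguments: {"type":"object","properties":{"commands":{"type":"array","items":{"type":"array","items":{"type":"number"}}},"jaw":{"type":"number"},"grip_force":{"type":"number"}},"required":["commands"]}

```bash
mkdir -p pics; ls; python3 - <<'E'
from station import telemetry, optics, manip
import cv2
print(telemetry.sense())
for n in ("scene","side","wrist"):
    print(n,optics.camera_params(n))
    cv2.imwrite(f"pics/{n}0.png",optics.snapshot(n)[:,:,::-1])
E
```

```text
pics
{'t': 0.0, 'q': array([ 1.14747986e+00,  5.28458029e-01,  1.43391407e+00,  3.97864425e-06,
        1.18139535e+00, -1.78480117e-01]), 'qd': array([1.33305045e-03, 5.89473798e-05, 3.42989849e-03, 7.33003162e-04,
       6.11883253e-05, 1.63779163e-03]), 'tau': array([-2.23797011e-03, -4.42343473e+01, -1.78026688e+01, -4.91957580e-04,
        8.38887849e-03, -1.04975207e-06]), 'tcp_pos': array([0.15115594, 0.60570339, 0.23033488]), 'tool_rot': array([-0.4355581 ,  0.55799546,  0.43484414,  0.55663343]), 'force': array([0.05634943, 0.81819943, 0.36374231]), 'ft_torque': array([-0.07775452,  0.03612752,  0.01590382]), 'finger_gap': 0.9950271552272993}
scene {'mtx': array([[505.81232518,   0.        , 311.89754065],
       [  0.        , 505.81232518, 240.66232674],
       [  0.        ,   0.        ,   1.        ]]), 'k1': -0.12357275551102039, 'origin': array([-0.48910631,  1.28889493,  0.99329846]), 'attitude': array([-0.33287746,  0.80777718, -0.45411931,  0.17454018])}
side {'mtx': array([[506.99319337,   0.        , 322.86362028],
       [  0.        , 506.99319337, 233.24629422],
       [  0.        ,   0.        ,   1.        ]]), 'k1': 0.040205845305096674, 'origin': array([0.36055932, 1.20863148, 0.92297235]), 'attitude': array([-0.07196302,  0.9059686 , -0.41635343,  0.02630682])}
wrist {'mtx': array([[417.38103233,   0.        , 316.35934953],
       [  0.        , 417.38103233, 236.75978273],
       [  0.        ,   0.        ,   1.        ]]), 'k1': -0.05814270442730573, 'origin': array([0.07938509, 0.62293828, 0.37397063]), 'attitude': array([0.77973311, 0.60930793, 0.08752126, 0.11445584])}
```

View pics/scene0.png

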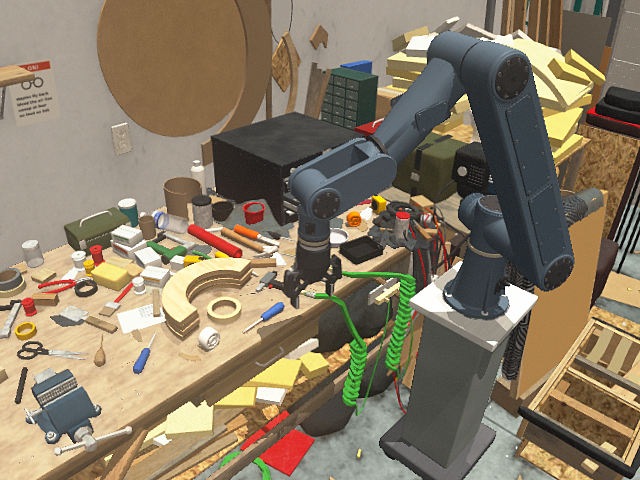

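View pics/side0.png

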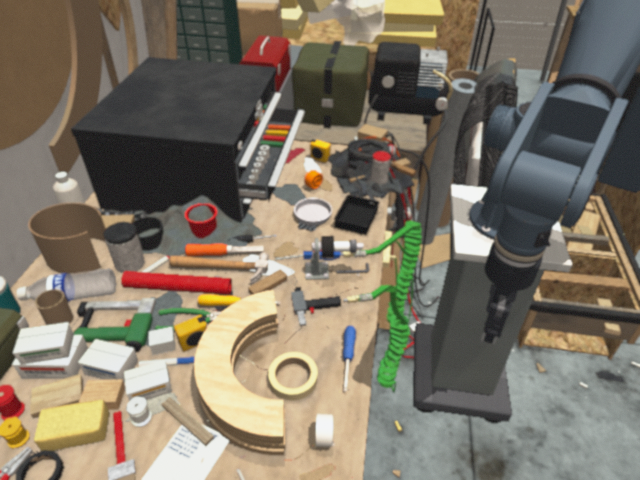

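View pics/wrist0.png

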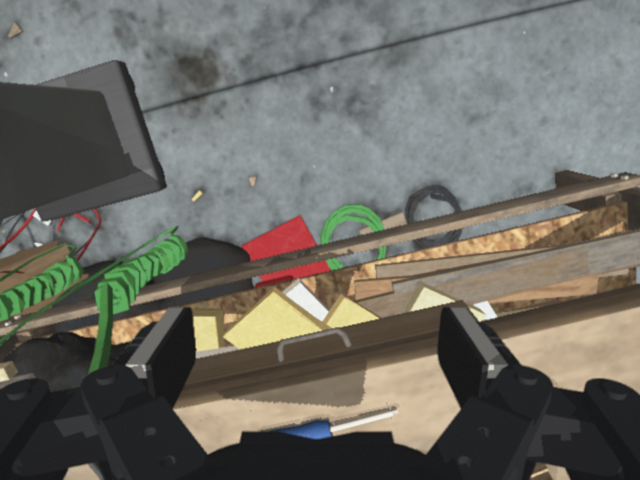

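The side view shows the dish at about (313,212), the tray at about (356,213) and the bracket at about (325,258). I'll enlarge that area.

```bash
python3 - <<'E'
import cv2
a=cv2.imread("pics/side0.png")[180:330,260:420]
cv2.imwrite("pics/side0c.png",cv2.resize(a,(800,750),interpolation=cv2.INTER_CUBIC)[:600])
a=cv2.imread("pics/scene0.png")[190:310,270:430]
cv2.imwrite("pics/scene0c.png",cv2.resize(a,(800,600),interpolation=cv2.INTER_CUBIC))
E
```

```text
(no output)
```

View pics/side0c.png

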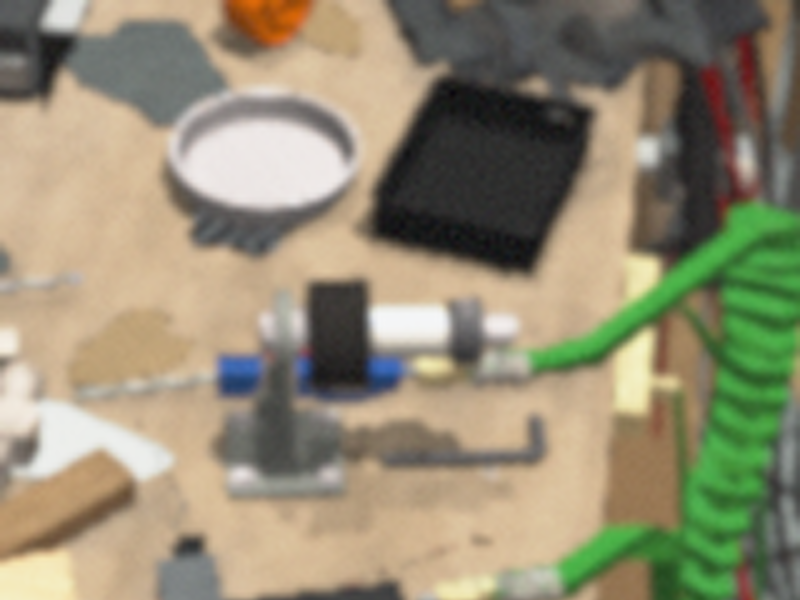

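View pics/scene0c.png

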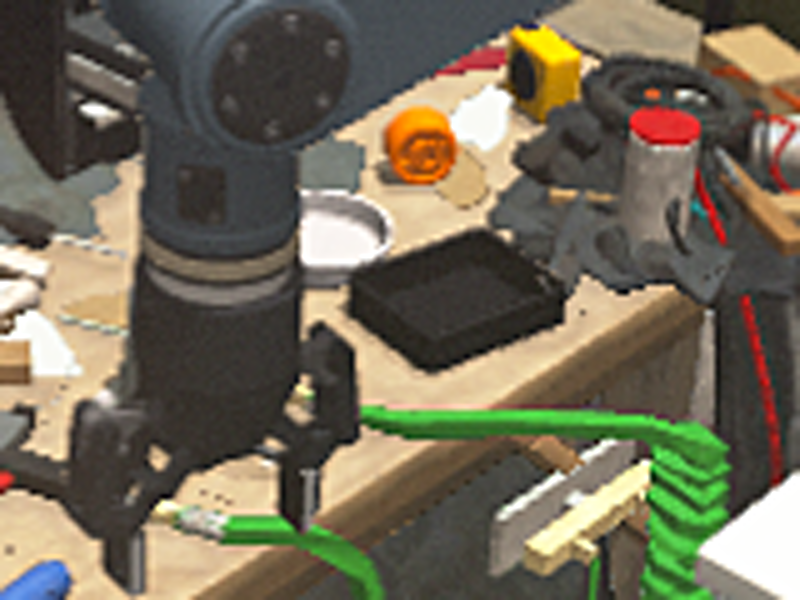

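```bash
cat > h.py <<'E'
import numpy as np, cv2
from scipy.spatial.transform import Rotation as R
from station import telemetry, optics, manip
def und(p,c):
    K=c['mtx']; x=(np.array(p,float)-K[:2,2])/[K[0,0],K[1,1]]
    s=x.copy()
    for _ in range(30): s=x/(1+c['k1']*(s@s))
    return s
def ray(p,c):
    s=und(p,c); d=R.from_quat(c['attitude']).apply([s[0],s[1],1.]); return np.array(c['origin']),d
def onz(p,z,c):
    o,d=ray(p,c); return o+d*(z-o[2])/d[2]
def proj(P,c):
    v=R.from_quat(c['attitude']).inv().apply(np.array(P,float)-c['origin'])
    s=v[...,:2]/v[...,2:]; r2=(s**2).sum(-1,keepdims=True)
    return s*(1+c['k1']*r2)*[c['mtx'][0,0],c['mtx'][1,1]]+c['mtx'][:2,2]
def tri(obs):
    A=np.zeros((3,3));b=np.zeros(3)
    for p,c in obs:
        o,d=ray(p,c);d/=np.linalg.norm(d);M=np.eye(3)-np.outer(d,d);A+=M;b+=M@o
    return np.linalg.solve(A,b)
def base(d):  # world shift -> tool shift
    s=telemetry.sense(); return R.from_quat(s['tool_rot']).inv().apply(d)
def crop(im,u,v,w,h,k,name):
    a=im[v:v+h,u:u+w]; cv2.imwrite("pics/"+name,cv2.resize(a,None,fx=k,fy=k,interpolation=cv2.INTER_CUBIC))
E
python3 - <<'E'
from h import *
c=optics.camera_params("side")
f=lambda u,v:(260+u/5,180+v/5)
for n,p,z in [("tip",(517,327),.085),("legtop c",(283,292),.107),("axle root",(295,325),.085),("plateNL",(230,493),0),("plateNR",(343,491),0),
 ("dish rimL",(170,150),.022),("dish rimR",(357,150),.022),("rim top",(262,90),.022),("rim bot",(262,212),.022),
 ("tray1",(437,80),.03),("tray2",(592,110),.03),("tray3",(532,240),.03),("tray4",(378,210),.03),
 ("collar top",(465,298),.102),("hex bend",(538,458),.004),("hex end",(385,460),.004),("hexshort",(537,420),.004),
 ("hosefit",(525,365),.01),("hose2",(600,345),.01),("hoseedge",(720,215),.03)]:
    print(n,onz(f(*p),z,c).round(4))
s=telemetry.sense();print(R.from_quat(s['tool_rot']).as_matrix().round(3))
E
```

```text
tip [0.3931 0.2726 0.085 ]
legtop c [0.5074 0.2907 0.107 ]
axle root [0.5015 0.2894 0.085 ]
plateNL [0.5281 0.3268 0.    ]
plateNR [0.472 0.316 0.   ]
dish rimL [0.6067 0.0837 0.022 ]
dish rimR [0.5006 0.0657 0.022 ]
rim top [0.5642 0.018  0.022 ]
rim bot [0.5452 0.1302 0.022 ]
tray1 [0.4621 0.0015 0.03  ]
tray2 [0.3696 0.0155 0.03  ]
tray3 [0.3937 0.1388 0.03  ]
tray4 [0.4804 0.1273 0.03  ]
collar top [0.4196 0.2747 0.102 ]
hex bend [0.3764 0.2802 0.004 ]
hex end [0.4535 0.2946 0.004 ]
hexshort [0.3793 0.2525 0.004 ]
hosefit [0.3891 0.2181 0.01  ]
hose2 [0.351  0.1958 0.01  ]
hoseedge [0.2927 0.1    0.03  ]
[[-0.001 -0.97   0.242]
 [-0.001  0.242  0.97 ]
 [-1.     0.    -0.002]]
```

step_arm(
  commands=[
    [-0.003,-0.04,-0.027,-0.1],
    [-0.006,-0.075,-0.052,-0.2],
    [-0.008,-0.11,-0.077,-0.3],
    [-0.01,-0.145,-0.102,-0.398],
    [-0.012,-0.18,-0.127,-0.398],
    [-0.014,-0.215,-0.15,-0.398],
    [-0.016,-0.25,-0.174,-0.398],
    [-0.018,-0.28,-0.195,-0.398],
  ],
)

```text
t: 0.82
tcp_pos: [0.3708, 0.3536, 0.2483]
tool_rot: [0.537, -0.461, -0.537, -0.46]
force: [0.5, 0.7, -0.3]
finger_gap: 0.998
```

```bash
python3 - <<'E'
from h import *
s=telemetry.sense();print(s['tcp_pos'],s['force'],s['t']);M=R.from_quat(s['tool_rot']).as_matrix();print(M.round(3))
print(M.T@(np.array([.44,.28,.25])-s['tcp_pos']))
E
```

```text
[0.37080333 0.35356156 0.24833853] [ 0.49016568  0.70155475 -0.2609406 ] 0.8167
[[-0.001 -0.988 -0.153]
 [-0.002 -0.153  0.988]
 [-1.     0.001 -0.001]]
[-0.00160162 -0.05713675 -0.08327707]
```

step_arm(
  commands=[
    [0,-0.02,-0.03,0],
    [0,-0.04,-0.06,0],
    [0,-0.057,-0.083,0],
    [0,-0.057,-0.083,0],
    [0,-0.057,-0.083,0],
  ],
)

```text
t: 1.23
tcp_pos: [0.4408, 0.2791, 0.2481]
tool_rot: [-0.536, 0.462, 0.536, 0.46]
force: [-0.3, 0.5, -0.4]
finger_gap: 1.0
```

```bash
python3 - <<'E'
from h import *
import json
s=telemetry.sense();print(s['tcp_pos'],s['t'])
c=optics.camera_params("wrist"); im=optics.snapshot("wrist")[:,:,::-1]; cv2.imwrite("pics/w1.png",im)
json.dump({k:np.array(v).tolist() for k,v in c.items()},open("w1.json","w"))
im=optics.snapshot("scene")[:,:,::-1]; cv2.imwrite("pics/s1.png",im);crop(im,270,180,160,120,5,"s1c.png")
E
```

```text
[0.44075133 0.27905008 0.24811974] 1.2333
```

View pics/w1.png

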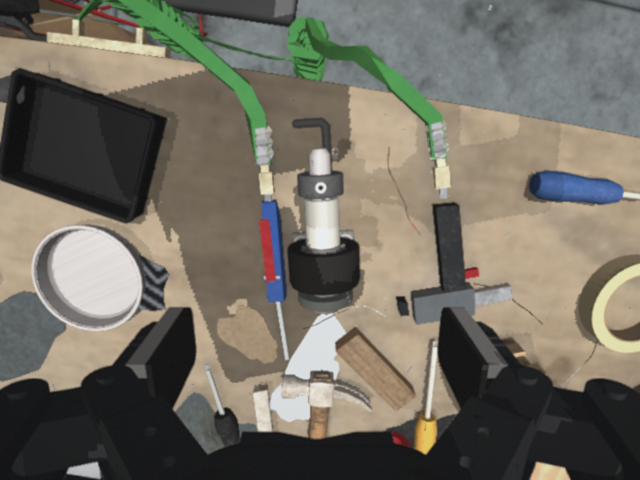

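View pics/s1c.png

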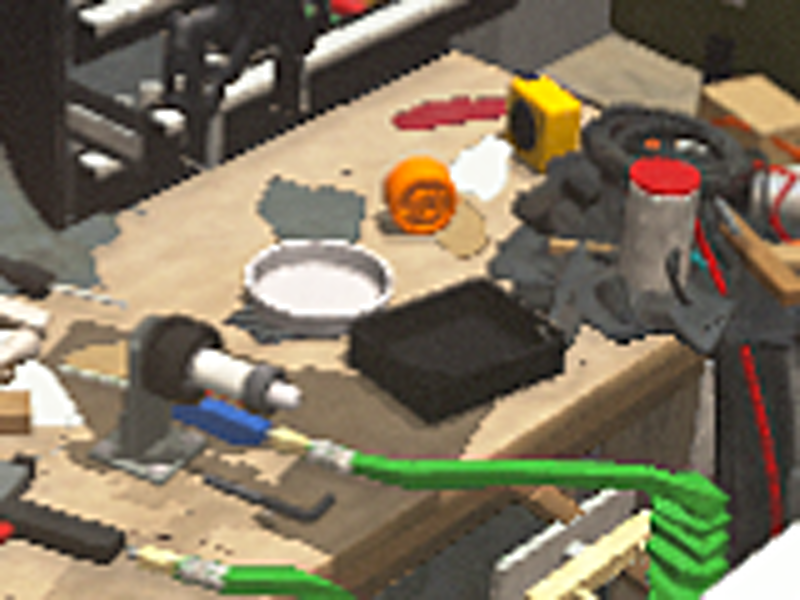

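```bash
python3 - <<'E'
import cv2
from h import crop
crop(cv2.imread("pics/w1.png"),260,140,130,100,6,"w1c.png")
crop(cv2.imread("pics/w1.png"),260,220,130,100,6,"w1d.png")
E
```

```text
(no output)
```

View pics/w1c.png

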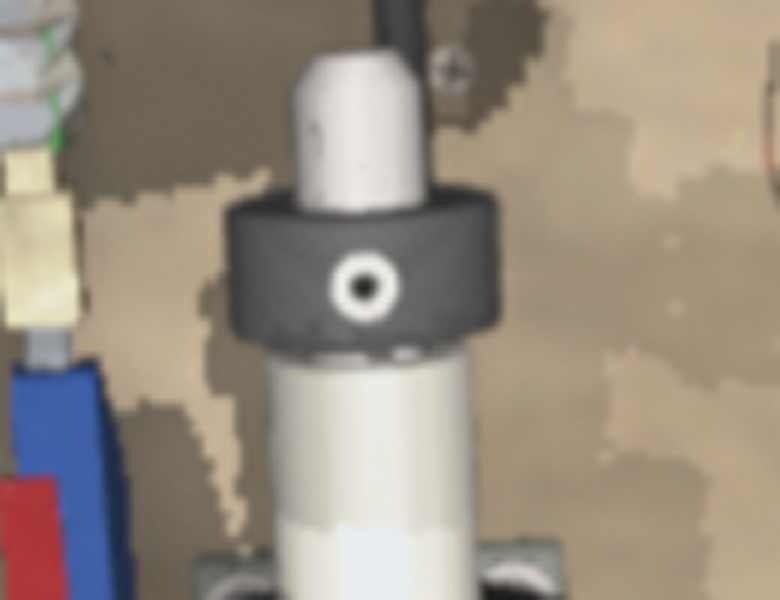

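```bash
python3 - <<'E'
from h import *
import json
c={k:np.array(v) for k,v in json.load(open("w1.json")).items()}
f=lambda u,v:(260+u/6,140+v/6)
for n,p,z in [("screw",f(364,287),.102),("tipTop",f(355,52),.088),("axle",f(361,150),.085),("spacer",f(375,500),.085),("collar front L",f(230,210),.085),("collar front R",f(497,205),.085),("wheelL",(289,262),.085),("wheelR",(359,262),.085),
("trayA",(17,70),.03),("trayB",(166,118),.03),("trayC",(136,221),.03),("dishL",(33,277),.022),("dishR",(145,277),.022),("dishT",(88,226),.022),("dishB",(90,329),.022)]:
    print(n,onz(p,z,c).round(4))
# model projection check
th=np.deg2rad(8.8);tip=np.array([.3931,.2726,.085]);a=np.array([np.cos(th),np.sin(th),0]);
print(proj(tip,c),proj(tip+a*.1,c), proj(np.array([.554,.0745,.003]),c), proj(np.array([.4264,.0708,.003]),c))
E
```

```text
screw [0.4167 0.2775 0.102 ]
tipTop [0.3912 0.2726 0.088 ]
axle [0.403  0.2752 0.085 ]
spacer [0.4462 0.2836 0.085 ]
collar front L [0.4126 0.2604 0.085 ]
collar front R [0.4071 0.2927 0.085 ]
wheelL [0.481  0.2625 0.085 ]
wheelR [0.4728 0.3166 0.085 ]
trayA [0.3666 0.0119 0.03  ]
trayB [0.3892 0.1418 0.03  ]
trayC [0.4833 0.1194 0.03  ]
dishL [0.5584 0.0144 0.022 ]
dishR [0.5406 0.1262 0.022 ]
dishT [0.4976 0.0706 0.022 ]
dishB [0.6066 0.0713 0.022 ]
[318.72362184 150.91934321] [318.97014469 279.42386228] [101.85860239 274.75611029] [ 98.85435    147.77746278]
```

View pics/w1d.png

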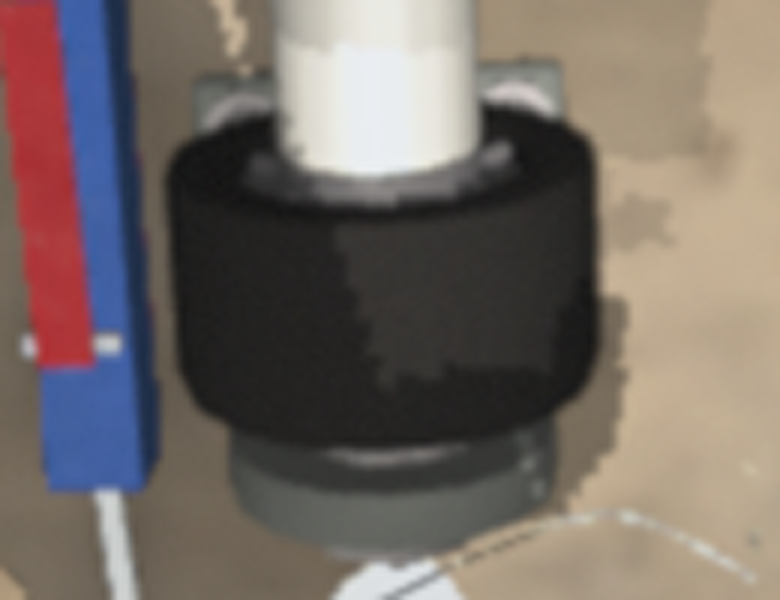

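step_arm(
  commands=[
    [0.03,0.026,0.001,-0.03],
    [0.065,0.026,0.001,-0.03],
    [0.1,0.026,0.001,-0.03],
    [0.13,0.026,0.001,-0.03],
    [0.155,0.026,0.001,-0.03],
    [0.17,0.026,0.001,-0.03],
    [0.175,0.026,0.001,-0.03],
    [0.175,0.026,0.001,-0.03],
  ],
  jaw=0.07,
)

```text
t: 2.0
tcp_pos: [0.411, 0.2778, 0.072]
tool_rot: [-0.543, 0.454, 0.545, 0.45]
force: [-0.8, -0.1, 0.7]
finger_gap: 0.819
```

```bash
python3 - <<'E'
from h import *
s=telemetry.sense();print(s['tcp_pos'],s['t'])
im=optics.snapshot("wrist")[:,:,::-1]; cv2.imwrite("pics/w2.png",im)
im=optics.snapshot("side")[:,:,::-1]; crop(im,260,180,160,120,5,"s2c.png")
E
```

```text
[0.41100826 0.27775936 0.07204674] 2.0
```

View pics/w2.png

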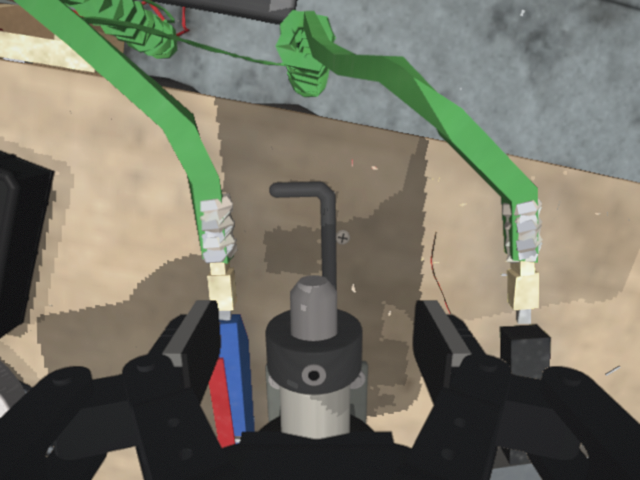

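View pics/s2c.png

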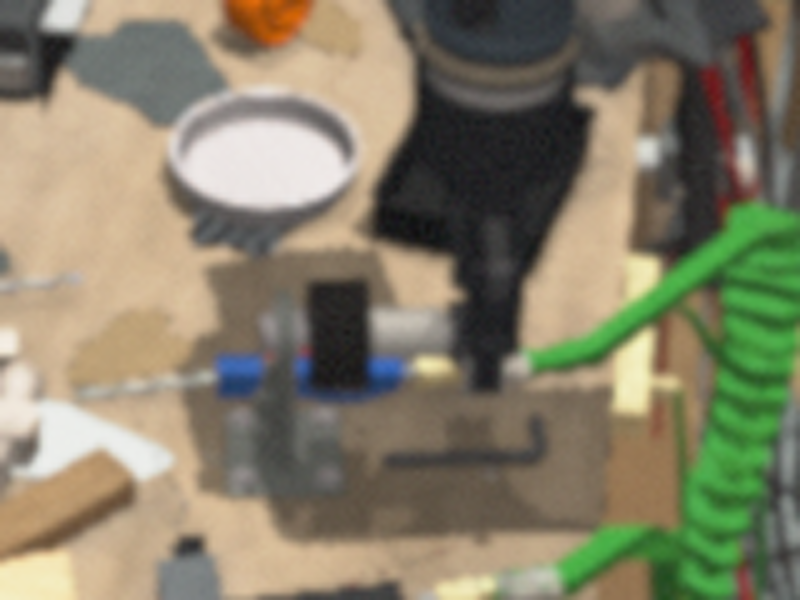

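```bash
python3 - <<'E'
from h import *
c=optics.camera_params("wrist");s=telemetry.sense()
print("screw",onz((313.5,375),.102,c),"tip",onz((314,278),.09,c),s['tcp_pos'],R.from_quat(s['tool_rot']).as_matrix().round(3))
print(R.from_quat(s['tool_rot']).inv().apply(onz((313.5,375),.102,c)-s['tcp_pos']))
E
```

```text
screw [0.41943771 0.27780859 0.102     ] tip [0.39115442 0.27264375 0.09      ] [0.41273195 0.2780107  0.07376467] [[-0.001 -0.983 -0.184]
 [-0.001 -0.184  0.983]
 [-1.     0.002 -0.001]]
[-0.02824424 -0.00651015 -0.0014569 ]
```

step_arm(
  commands=[
    [0,-0.005,-0.001,0],
    [0,-0.005,-0.001,0],
    [0,-0.005,-0.001,0],
    [0,-0.005,-0.001,0],
    [0,-0.005,-0.001,0],
    [0,-0.005,-0.001,0],
    [0,-0.005,-0.001,0],
    [0,-0.005,-0.001,0],
  ],
  jaw=0.02,
  grip_force=40,
)

```text
t: 2.77
tcp_pos: [0.4191, 0.2783, 0.075]
tool_rot: [0.544, -0.451, -0.543, -0.452]
force: [-0.1, 0.1, 7.0]
finger_gap: 0.374
```

step_arm(
  commands=[
    [0,0.006,0,0],
    [0,0.014,0,0],
    [0,0.022,0,0],
    [0,0.03,0,0],
    [0,0.038,0,0],
    [0,0.046,0,0],
    [0,0.054,0,0],
    [0,0.06,0,0],
  ],
)

```text
t: 3.43
tcp_pos: [0.3583, 0.2669, 0.0747]
tool_rot: [0.544, -0.452, -0.544, -0.452]
force: [0.2, -0.1, -0.3]
finger_gap: 0.373
```

```bash
python3 - <<'E'
from h import *
s=telemetry.sense();print(s['tcp_pos'],s['t'],s['force'],s['finger_gap'])
im=optics.snapshot("wrist")[:,:,::-1]; cv2.imwrite("pics/w3.png",im)
E
```

```text
[0.35826635 0.26693505 0.07468343] 3.4333 [ 0.15094914 -0.13290046 -0.3313529 ] 0.3726209332482359
```

View pics/w3.png

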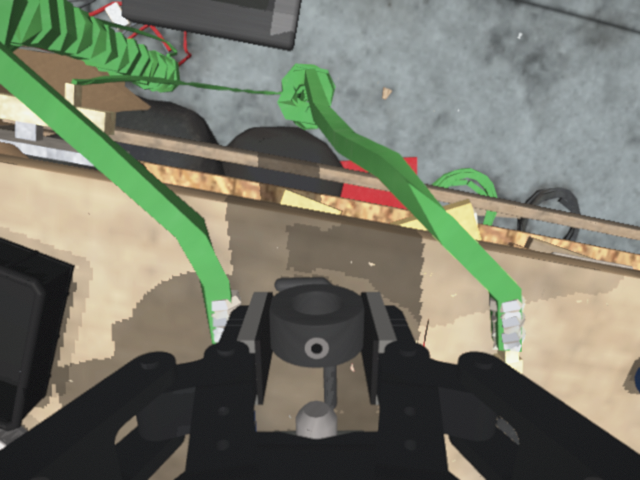

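step_arm(
  commands=[
    [-0.025,0,0,0],
    [-0.055,0,0,0],
    [-0.08,-0.012,-0.016,0],
    [-0.09,-0.03,-0.04,0],
    [-0.09,-0.05,-0.067,0],
    [-0.09,-0.071,-0.094,0],
    [-0.09,-0.092,-0.121,0],
    [-0.09,-0.11,-0.145,0],
  ],
)

```text
t: 4.15
tcp_pos: [0.4936, 0.1429, 0.1648]
tool_rot: [0.544, -0.452, -0.544, -0.451]
force: [-0.3, 1.0, -1.1]
finger_gap: 0.376
```

step_arm(
  commands=[
    [0,-0.018,-0.024,0],
    [0,-0.035,-0.048,0],
    [0,-0.047,-0.063,0],
    [0,-0.055,-0.073,0],
    [0,-0.06,-0.08,0],
    [0,-0.06,-0.08,0],
  ],
)

```text
t: 4.65
tcp_pos: [0.5681, 0.0744, 0.1646]
tool_rot: [0.544, -0.453, -0.543, -0.452]
force: [0.4, -0.4, -0.3]
finger_gap: 0.38
```

```bash
python3 - <<'E'
from h import *
s=telemetry.sense();print(s['tcp_pos'],s['t'],s['force'],s['finger_gap'])
print(base(np.array([.568,.076,.011])-s['tcp_pos']))
c=optics.camera_params("wrist")
im=optics.snapshot("wrist")[:,:,::-1]; cv2.imwrite("pics/w4.png",im)
im=optics.snapshot("side")[:,:,::-1]; crop(im,260,180,160,120,5,"s4c.png")
for p in [(.554,.0745,.022),(.553,.073,.022)]: print(proj(np.array(p),c))
E
```

```text
[0.5681401  0.0744117  0.16460829] 4.65 [ 0.38398505 -0.36433444 -0.2861395 ] 0.37996391360697906
[ 0.15360564 -0.00017624  0.00182396]
[321.48705655 202.78386612]
[319.64095368 201.01556041]
```

View pics/w4.png

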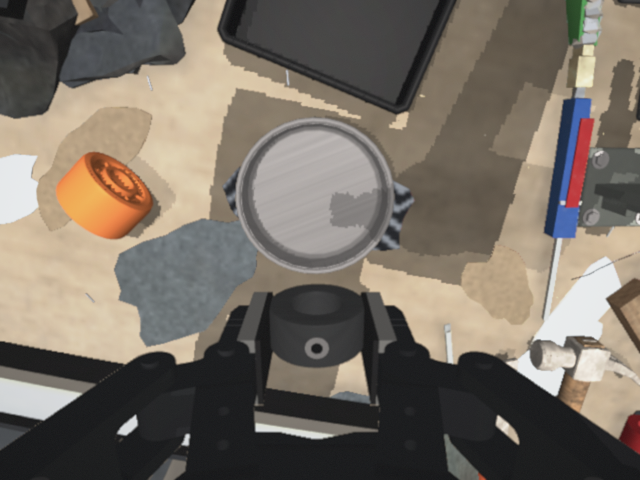

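View pics/s4c.png

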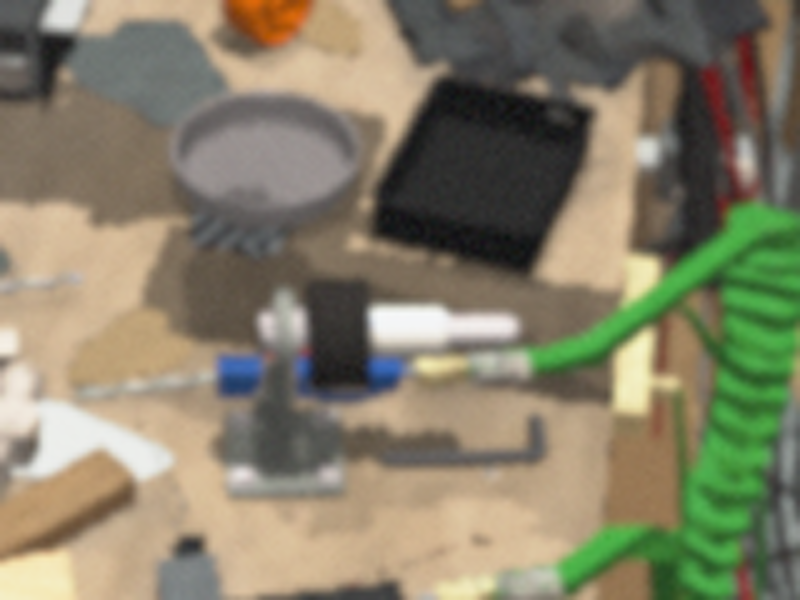

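step_arm(
  commands=[
    [0.03,0.002,0,0],
    [0.06,0.002,0,0],
    [0.09,0.002,0,0],
    [0.115,0.002,0,0],
    [0.132,0.002,0,0],
    [0.143,0.002,0,0],
    [0.149,0.002,0,0],
    [0.152,0.002,0,0],
  ],
)

```text
t: 5.42
tcp_pos: [0.563, 0.0761, 0.0121]
tool_rot: [-0.543, 0.453, 0.545, 0.45]
force: [-0.1, -0.3, -0.7]
finger_gap: 0.379
```

step_arm(
  commands=[
    [0.001,0,0,0],
    [0.001,0,0,0],
  ],
)

```text
t: 5.58
tcp_pos: [0.5633, 0.0764, 0.0118]
tool_rot: [-0.544, 0.452, 0.545, 0.451]
force: [0.3, -0.8, -0.7]
finger_gap: 0.377
```

step_arm(
  commands=[
    [0.0015,-0.002,0,0],
    [0.0015,-0.002,0,0],
    [0.0015,-0.002,0,0],
  ],
)

```text
t: 5.83
tcp_pos: [0.566, 0.0768, 0.011]
tool_rot: [0.544, -0.452, -0.544, -0.451]
force: [-0.1, 0.1, -0.7]
finger_gap: 0.379
```

```bash
python3 - <<'E'
from h import *
s=telemetry.sense();print(s['tcp_pos'],s['t'],s['force'],s['finger_gap'])
im=optics.snapshot("side")[:,:,::-1]; crop(im,270,180,100,75,8,"s5c.png")
E
```

```text
[0.56604656 0.0767647  0.01104431] 5.8333 [-0.1289398   0.0554422  -0.69041783] 0.3786104190703046
```

View pics/s5c.png

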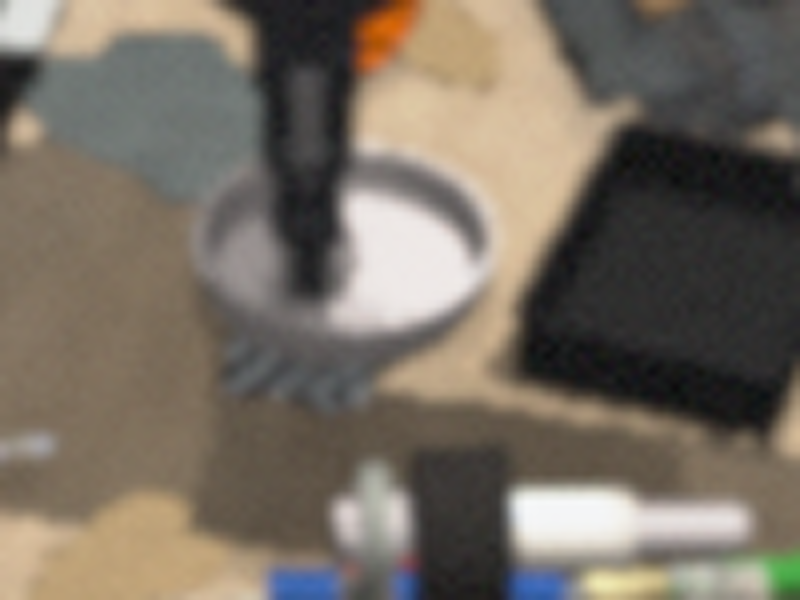

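step_arm(
  commands=[
    [0.0015,0,0,0],
    [0.002,0,0,0],
    [0.0025,0,0,0],
    [0.003,0,0,0],
    [0.003,0,0,0],
  ],
)

```text
t: 6.3
tcp_pos: [0.5659, 0.0768, 0.0107]
tool_rot: [0.544, -0.452, -0.544, -0.451]
force: [-3.8, 0.0, 17.4]
finger_gap: 0.378
```

step_arm(
  commands=[
    [-0.001,0,0,0],
    [-0.001,0,0,0],
    [-0.001,0,0,0],
    [-0.001,0,0,0],
  ],
  jaw=0.046,
)

```text
t: 6.63
tcp_pos: [0.5659, 0.0767, 0.0115]
tool_rot: [0.544, -0.452, -0.544, -0.451]
force: [0.2, -0.2, -0.3]
finger_gap: 0.539
```

```bash
python3 - <<'E'
from h import *
s=telemetry.sense();print(s['tcp_pos'],s['t'],s['force'],s['finger_gap'])
im=optics.snapshot("wrist")[:,:,::-1]; cv2.imwrite("pics/w6.png",im)
E
```

```text
[0.56586873 0.07672056 0.01150009] 6.6333 [ 0.24639664 -0.15435407 -0.29541702] 0.5388149850774331
```

View pics/w6.png

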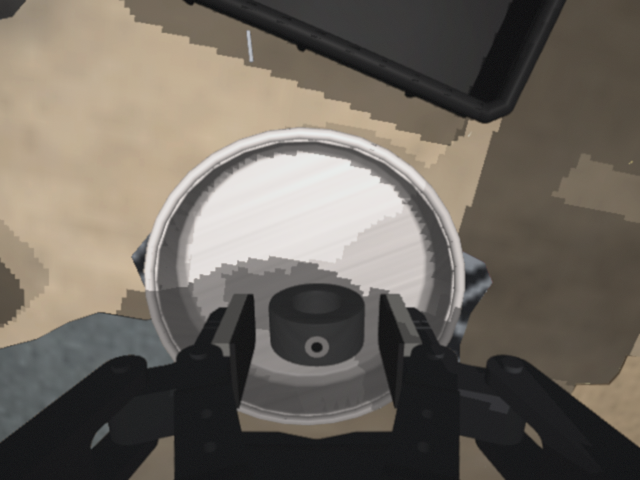

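step_arm(
  commands=[
    [-0.015,0,0,0],
    [-0.04,0,0,0],
    [-0.075,0,0,0],
    [-0.11,0.006,0.016,0],
    [-0.14,0.016,0.046,0],
    [-0.16,0.028,0.08,0],
    [-0.16,0.041,0.118,0],
    [-0.16,0.053,0.154,0],
  ],
)

```text
t: 7.35
tcp_pos: [0.4852, 0.2198, 0.1728]
tool_rot: [0.545, -0.451, -0.543, -0.452]
force: [0.5, -0.1, -0.4]
finger_gap: 0.539
```

step_arm(
  commands=[
    [0,0.012,0.034,0],
    [0,0.021,0.06,0],
    [0,0.025,0.071,0],
    [0,0.025,0.071,0],
    [0,0.025,0.071,0],
  ],
  jaw=0.06,
)

```text
t: 7.77
tcp_pos: [0.4478, 0.2849, 0.1725]
tool_rot: [0.545, -0.451, -0.544, -0.452]
force: [1.6, -0.6, 0.8]
finger_gap: 0.7
```

```bash
python3 - <<'E'
from h import *
s=telemetry.sense();print(s['tcp_pos'],s['t'],s['force'],s['finger_gap'])
print(base(np.array([.448,.284,.075])-s['tcp_pos']))
c=optics.camera_params("wrist");im=optics.snapshot("wrist")[:,:,::-1]; cv2.imwrite("pics/w7.png",im)
for q in [0,38,56,74]: print(q,proj(np.array([.392,.2735,.085])+q*1e-3*np.array([.983,.184,0]),c))
im=optics.snapshot("side")[:,:,::-1]; crop(im,270,180,100,75,8,"s7c.png")
E
```

```text
[0.44778829 0.2848742  0.17246575] 7.7667 [ 1.59934722 -0.56713918  0.79892075] 0.7003671896969756
[ 0.0974665   0.00018893 -0.00079209]
0 [316.1958646  145.70834581]
38 [316.09962139 213.75654907]
56 [316.05720241 243.95451666]
74 [316.01674057 272.87795116]
```

View pics/w7.png

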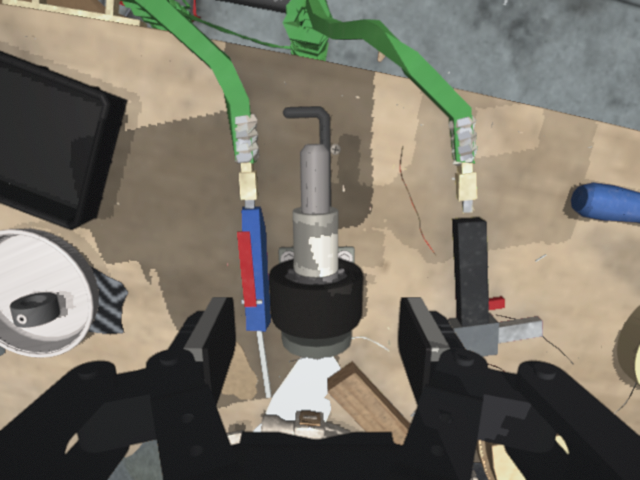

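View pics/s7c.png

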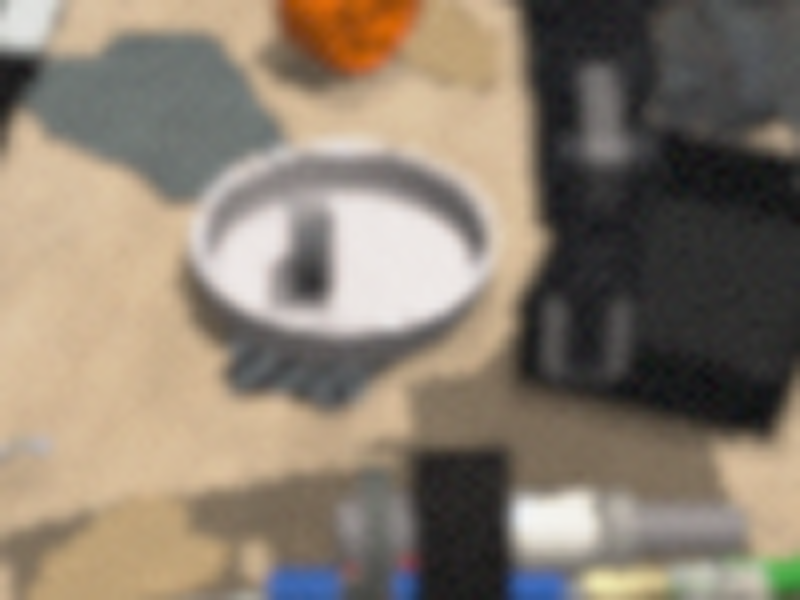

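step_arm(
  commands=[
    [0.025,0,-0.001,0],
    [0.055,0,-0.001,0],
    [0.078,0,-0.001,0],
    [0.09,0,-0.001,0],
    [0.0975,0,-0.001,0],
    [0.0975,0,-0.001,0],
    [0.0975,0,-0.001,0],
  ],
)

```text
t: 8.45
tcp_pos: [0.45, 0.2821, 0.075]
tool_rot: [0.544, -0.452, -0.542, -0.453]
force: [0.2, 0.4, 0.4]
finger_gap: 0.704
```

step_arm(
  commands=[
    [0,0,0,0],
    [0,0,0,0],
    [0,0,0,0],
    [0,0,0,0],
    [0,0,0,0],
    [0,0,0,0],
    [0,0,0,0],
  ],
  jaw=0.012,
)

```text
t: 9.03
tcp_pos: [0.4508, 0.2836, 0.0761]
tool_rot: [0.544, -0.451, -0.542, -0.454]
force: [-0.7, 5.2, 2.5]
finger_gap: 0.285
```

```bash
python3 - <<'E'
from h import *
s=telemetry.sense();print(s['tcp_pos'],s['t'],s['force'],s['finger_gap'])
c=optics.camera_params("wrist");im=optics.snapshot("wrist")[:,:,::-1]; cv2.imwrite("pics/w8.png",im)
E
```

```text
[0.45078218 0.28358716 0.07612997] 9.0333 [-0.66140886  5.24594171  2.51929045] 0.2853354489405272
```

View pics/w8.png

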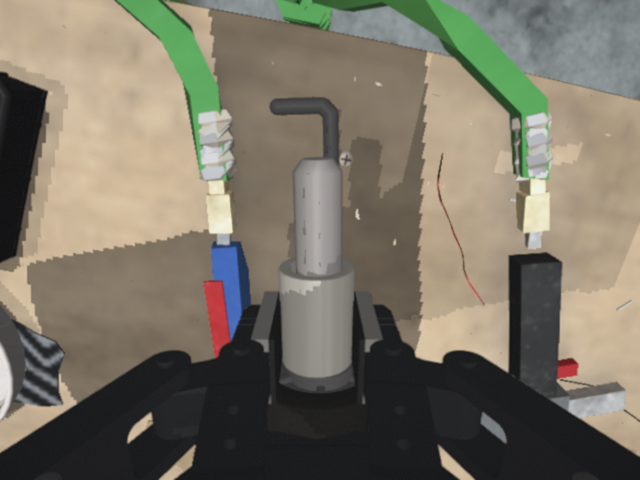

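step_arm(
  commands=[
    [0,0.008,0.001,0],
    [0,0.018,0.001,0],
    [0,0.028,0.001,0],
    [0,0.038,0.001,0],
    [0,0.048,0.001,0],
    [0,0.058,0.001,0],
    [0,0.068,0.001,0],
    [0,0.078,0.001,0],
  ],
)

```text
t: 9.75
tcp_pos: [0.3727, 0.2702, 0.0757]
tool_rot: [0.544, -0.451, -0.542, -0.454]
force: [0.6, -0.2, -1.3]
finger_gap: 0.285
```

step_arm(
  commands=[
    [0,0.007,0,0],
    [0,0.012,0,0],
    [0,0.015,0,0],
    [0,0.015,0,0],
  ],
)

```text
t: 10.08
tcp_pos: [0.3573, 0.2674, 0.0756]
tool_rot: [0.544, -0.451, -0.542, -0.454]
force: [0.4, 0.5, 0.0]
finger_gap: 0.284
```

```bash
python3 - <<'E'
from h import *
s=telemetry.sense();print(s['tcp_pos'],s['t'],s['force'],s['finger_gap'])
c=optics.camera_params("wrist");im=optics.snapshot("wrist")[:,:,::-1]; cv2.imwrite("pics/w9.png",im)
E
```

```text
[0.35728554 0.26736566 0.07557514] 10.0833 [0.40888064 0.49618233 0.00978434] 0.2842305725747188
```

View pics/w9.png

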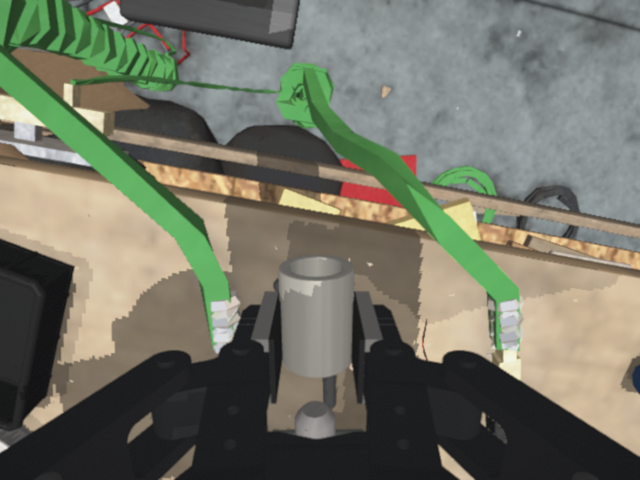

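step_arm(
  commands=[
    [-0.025,0,0,0],
    [-0.055,0,0,0],
    [-0.08,-0.01,-0.016,0],
    [-0.09,-0.025,-0.04,0],
    [-0.09,-0.042,-0.068,0],
    [-0.09,-0.06,-0.098,0],
    [-0.09,-0.078,-0.127,0],
    [-0.09,-0.093,-0.152,0],
  ],
)

```text
t: 10.8
tcp_pos: [0.4791, 0.1329, 0.1665]
tool_rot: [0.545, -0.45, -0.541, -0.455]
force: [-0.1, 0.8, -0.8]
finger_gap: 0.285
```

step_arm(
  commands=[
    [0,-0.016,-0.026,0],
    [0,-0.03,-0.048,0],
    [0,-0.04,-0.065,0],
    [0,-0.045,-0.073,0],
    [0,-0.046,-0.0755,0],
    [0,-0.046,-0.0755,0],
  ],
)

```text
t: 11.3
tcp_pos: [0.5378, 0.0668, 0.1667]
tool_rot: [0.545, -0.451, -0.541, -0.456]
force: [0.2, -0.2, -0.7]
finger_gap: 0.284
```

```bash
python3 - <<'E'
from h import *
s=telemetry.sense();print(s['tcp_pos'],s['t'],s['force'],s['finger_gap'])
print(base(np.array([.536,.0696,.0075])-s['tcp_pos']))
c=optics.camera_params("wrist")
im=optics.snapshot("wrist")[:,:,::-1]; cv2.imwrite("pics/w10.png",im)
d=optics.camera_params("side");im=optics.snapshot("side")[:,:,::-1]; crop(im,270,180,100,75,8,"s10c.png")
print(onz((270+315/8,180+250/8),.02,d))
E
```

```text
[0.53777866 0.06675302 0.16667718] 11.3 [ 0.18959186 -0.24160329 -0.68956296] 0.28381500427482503
[0.15916398 0.00257391 0.00297432]
[0.5626097  0.07951904 0.02      ]
```

View pics/w10.png

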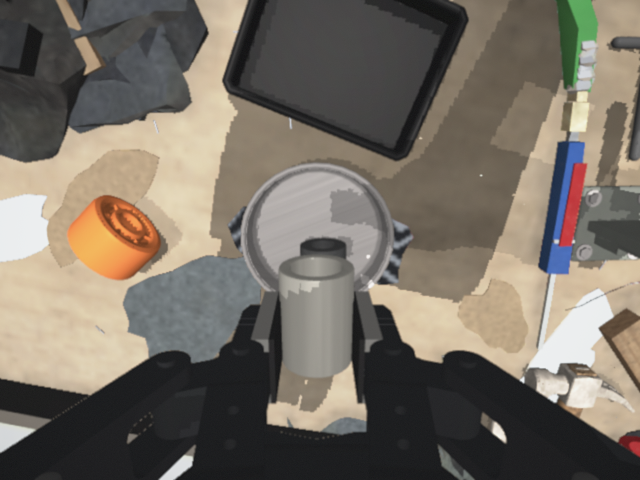

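View pics/s10c.png

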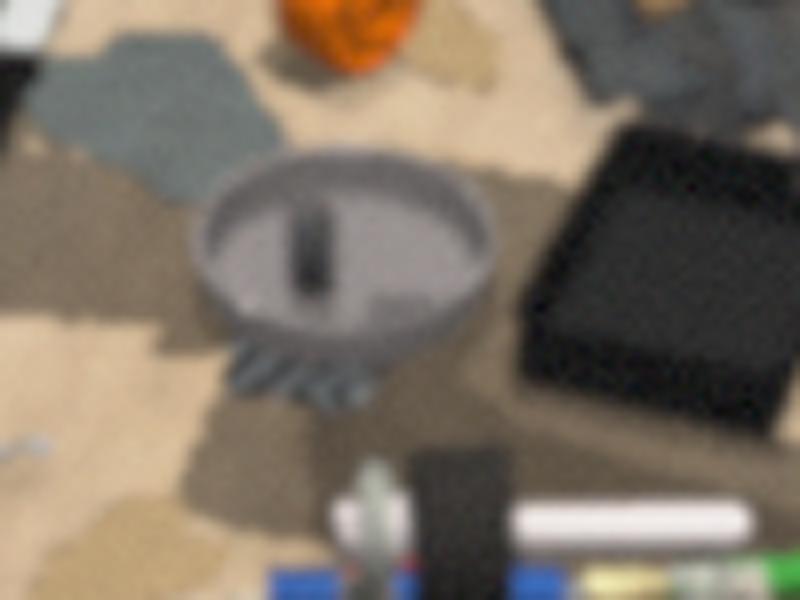

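```bash
python3 - <<'E'
from h import *
c=optics.camera_params("wrist"); im=cv2.imread("pics/w10.png"); crop(im,240,150,160,120,5,"w10c.png")
D=np.array([.5525,.0725,0]);a=np.array([.983,.184,0]);b=np.array([-.184,.983,0])
for q in (0,5,10,15): print(q,proj(D+a*q*1e-3+[0,0,.037],c), "rimcentre",proj(D+[0,0,.022],c))
print([proj(D+.055*v+[0,0,.022],c) for v in (a,-a,b,-b)])
E
```

```text
0 [319.55658817 248.43871009] rimcentre [319.39585509 241.82577598]
5 [319.56323724 255.28487632] rimcentre [319.39585509 241.82577598]
10 [319.56971951 262.06047064] rimcentre [319.39585509 241.82577598]
15 [319.57603834 268.76596352] rimcentre [319.39585509 241.82577598]
[array([319.46703489, 310.49153839]), array([319.30538871, 165.41164453]), array([395.28698298, 241.57468002]), array([243.48403309, 242.05734206])]
```

View pics/w10c.png

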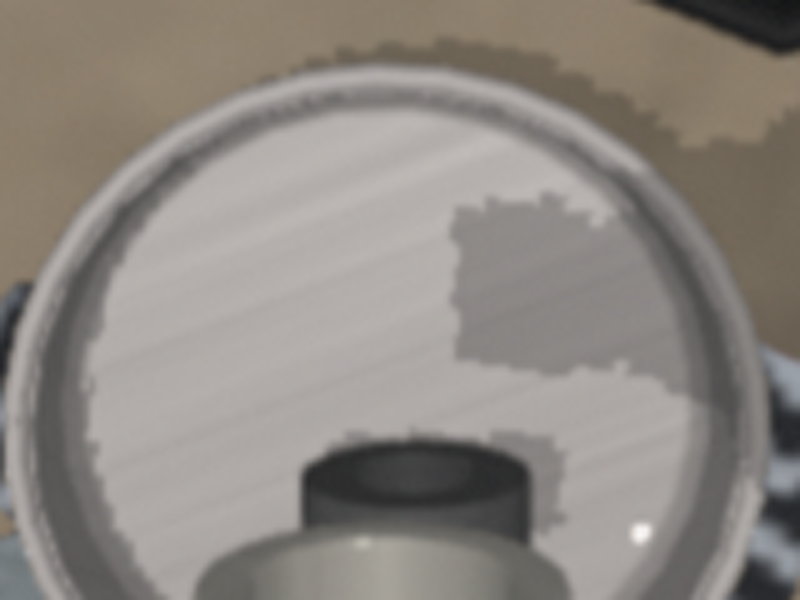

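```bash
python3 - <<'E'
from h import *
c=optics.camera_params("wrist");s=telemetry.sense()
M=R.from_quat(s['tool_rot'])
for p,z in (((316,268),.176),((316,374),.189)): print(M.inv().apply(onz(p,z,c)-s['tcp_pos']), M.inv().apply(onz(p,z+.001,c)-s['tcp_pos']))
t=np.array([.552,.072,.0075])+np.array([.983,.184,0])*(-.021)
print(t,base(t-s['tcp_pos']))
E
```

```text
[-0.00950195  0.023147   -0.00067682] [-0.0105048   0.02352881 -0.00067507]
[-0.02225467 -0.01033568 -0.00065693] [-0.02325988 -0.00963517 -0.00065515]
[0.531357 0.068136 0.0075  ] [0.15912965 0.00630283 0.00101857]
```

step_arm(
  commands=[
    [0.03,0.001,0.001,0],
    [0.06,0.001,0.001,0],
    [0.09,0.001,0.001,0],
    [0.115,0.001,0.001,0],
    [0.135,0.001,0.001,0],
    [0.147,0.001,0.001,0],
    [0.153,0.001,0.001,0],
    [0.156,0.001,0.001,0],
  ],
)

```text
t: 12.07
tcp_pos: [0.5359, 0.0698, 0.0102]
tool_rot: [0.544, -0.45, -0.543, -0.454]
force: [0.1, 0.7, 0.4]
finger_gap: 0.282
```

step_arm(
  commands=[
    [0.0005,0,0,0],
    [0.001,0,0,0],
    [0.0015,0,0,0],
    [0.002,0,0,0],
  ],
)

```text
t: 12.4
tcp_pos: [0.5366, 0.0698, 0.0091]
tool_rot: [0.545, -0.45, -0.542, -0.455]
force: [0.4, 0.6, 0.6]
finger_gap: 0.283
```

```bash
python3 - <<'E'
from h import *
s=telemetry.sense();print(s['tcp_pos'],s['t'],s['force'],s['finger_gap'])
im=optics.snapshot("wrist")[:,:,::-1]; cv2.imwrite("pics/w11.png",im)
E
```

```text
[0.53664132 0.06979214 0.0091488 ] 12.4 [0.42083777 0.55098783 0.55346306] 0.28340357582463205
```

View pics/w11.png

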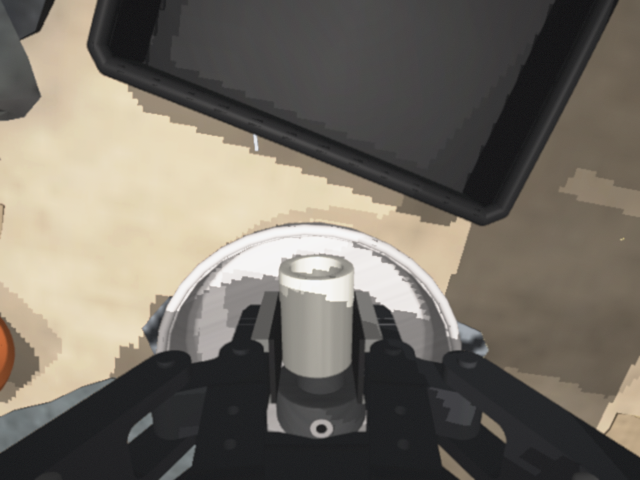

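step_arm(
  commands=[
    [0.001,0,0,0],
    [0.002,0,0,0],
    [0.003,0,0,0],
    [0.0035,0,0,0],
  ],
)

```text
t: 12.78
tcp_pos: [0.5371, 0.0697, 0.0071]
tool_rot: [0.545, -0.45, -0.542, -0.455]
force: [-2.7, 0.2, 17.6]
finger_gap: 0.287
```

Contact. I'll ease off and open the jaws.

step_arm(
  commands=[
    [-0.001,0,0,0],
    [-0.001,0,0,0],
    [-0.001,0,0,0],
    [-0.001,0,0,0],
  ],
  jaw=0.036,
)

```text
t: 13.12
tcp_pos: [0.537, 0.0696, 0.0079]
tool_rot: [0.545, -0.45, -0.542, -0.455]
force: [-0.3, -0.3, 0.5]
finger_gap: 0.424
```

```bash
python3 - <<'E'
from h import *
s=telemetry.sense();print(s['tcp_pos'],s['t'],s['force'],s['finger_gap'])
im=optics.snapshot("wrist")[:,:,::-1]; cv2.imwrite("pics/w12.png",im)
E
```

```text
[0.5369808  0.06962987 0.00788714] 13.1167 [-0.30838416 -0.34495224  0.50928608] 0.4244256458518045
```

View pics/w12.png

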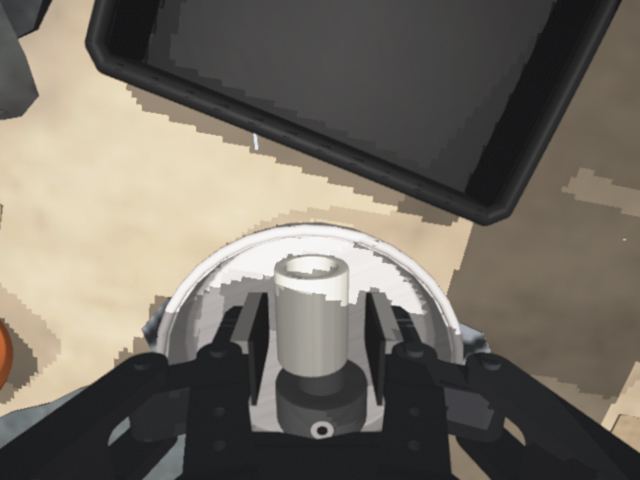

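step_arm(
  commands=[
    [-0.015,0,0,0],
    [-0.04,0,0,0],
    [-0.075,0,0,0],
    [-0.11,0.001,0.016,0],
    [-0.14,0.003,0.046,0],
    [-0.16,0.006,0.08,0],
    [-0.165,0.008,0.118,0],
    [-0.165,0.011,0.154,0],
  ],
)

```text
t: 13.83
tcp_pos: [0.4977, 0.2203, 0.1752]
tool_rot: [0.546, -0.449, -0.54, -0.457]
force: [1.0, 0.8, 0.2]
finger_gap: 0.426
```

step_arm(
  commands=[
    [0,0.002,0.034,0],
    [0,0.004,0.06,0],
    [0,0.005,0.073,0],
    [0,0.005,0.073,0],
    [0,0.005,0.073,0],
  ],
  jaw=0.085,
)

```text
t: 14.25
tcp_pos: [0.4793, 0.291, 0.1748]
tool_rot: [0.546, -0.449, -0.541, -0.456]
force: [-0.4, -0.1, 0.5]
finger_gap: 0.997
```

```bash
python3 - <<'E'
from h import *
s=telemetry.sense();print(s['tcp_pos'],s['t'],s['force'],s['finger_gap'])
M=R.from_quat(s['tool_rot']).as_matrix();print(M.round(3))
print(base(np.array([.4795,.290,.063])-s['tcp_pos']))
c=optics.camera_params("wrist");im=optics.snapshot("wrist")[:,:,::-1]; cv2.imwrite("pics/w13.png",im)
for q in [0,74,90,106]: print(q,proj(np.array([.392,.2735,.085])+q*1e-3*np.array([.983,.184,0]),c))
im=optics.snapshot("side")[:,:,::-1]; crop(im,270,180,100,75,8,"s13c.png")
E
```

```text
[0.47933012 0.29099312 0.17479078] 14.25 [-0.35234761 -0.13022225  0.4564727 ] 0.9971707905668209
[[ 0.013 -0.983 -0.182]
 [ 0.003 -0.182  0.983]
 [-1.    -0.013  0.   ]]
[ 0.11178064  0.0014758  -0.00105025]
0 [315.0959371   81.81362592]
74 [315.42592926 217.7657806 ]
90 [315.49134984 244.18589664]
106 [315.55463986 269.58819277]
```

View pics/w13.png

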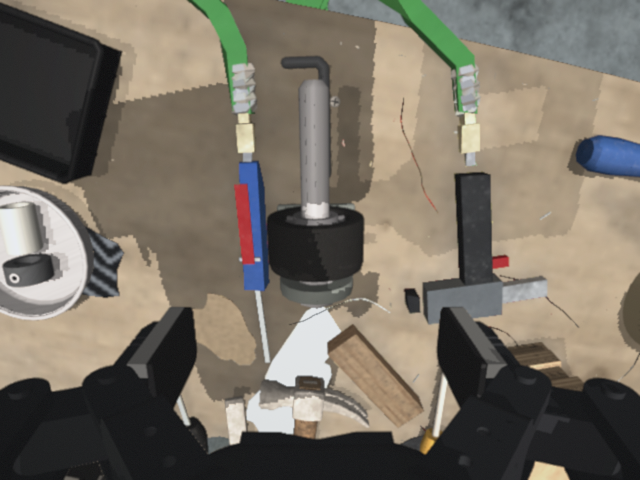

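View pics/s13c.png

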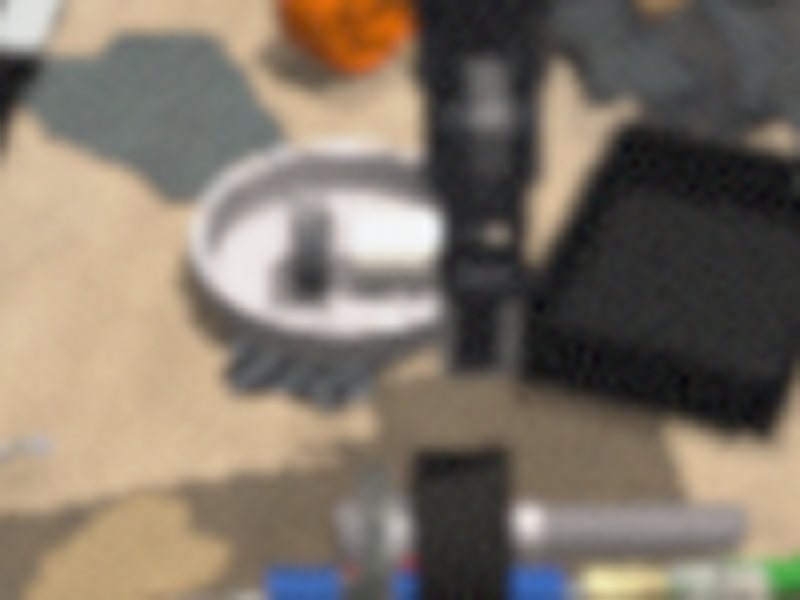

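step_arm(
  commands=[
    [0.025,0.0015,-0.001,0],
    [0.055,0.0015,-0.001,0],
    [0.08,0.0015,-0.001,0],
    [0.097,0.0015,-0.001,0],
    [0.107,0.0015,-0.001,0],
    [0.112,0.0015,-0.001,0],
    [0.112,0.0015,-0.001,0],
  ],
)

```text
t: 14.93
tcp_pos: [0.4802, 0.2878, 0.062]
tool_rot: [0.545, -0.45, -0.54, -0.456]
force: [-0.4, -0.3, 0.2]
finger_gap: 0.994
```

step_arm(
  commands=[
    [0,0,0,0],
    [0,0,0,0],
    [0,0,0,0],
    [0,0,0,0],
    [0,0,0,0],
    [0,0,0,0],
    [0,0,0,0],
  ],
  jaw=0.04,
  grip_force=60,
)

```text
t: 15.52
tcp_pos: [0.481, 0.2899, 0.0635]
tool_rot: [0.545, -0.449, -0.54, -0.458]
force: [-1.5, 5.7, 1.6]
finger_gap: 0.632
```

```bash
python3 - <<'E'
from h import *
s=telemetry.sense();print(s['tcp_pos'],s['t'],s['force'],s['finger_gap'])
print(R.from_quat(s['tool_rot']).as_matrix().round(3))
im=optics.snapshot("wrist")[:,:,::-1]; cv2.imwrite("pics/w14.png",im)
E
```

```text
[0.4810323  0.28992378 0.06351576] 15.5167 [-1.49512596  5.67492127  1.56890813] 0.6322975285102759
[[ 0.015 -0.984 -0.177]
 [ 0.006 -0.177  0.984]
 [-1.    -0.015  0.003]]
```

View pics/w14.png

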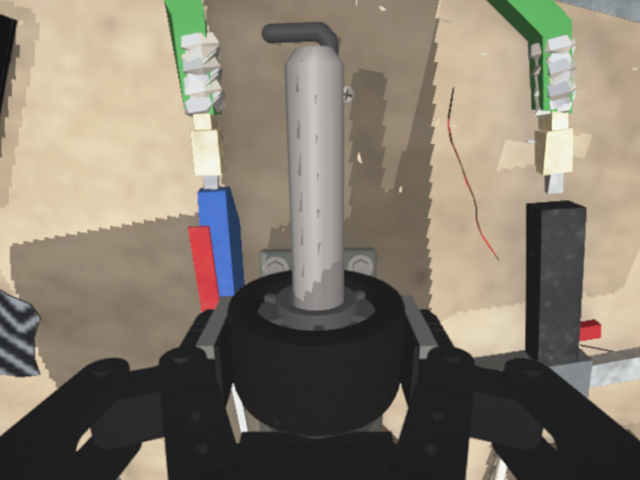

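step_arm(
  commands=[
    [0,0.008,0.001,0],
    [0,0.018,0.001,0],
    [0,0.028,0.001,0],
    [-0.0005,0.038,0.001,0],
    [-0.0005,0.048,0.001,0],
    [-0.001,0.058,0.0005,0],
    [-0.001,0.068,0.0005,0],
    [-0.001,0.078,0.0005,0],
  ],
)

```text
t: 16.23
tcp_pos: [0.4035, 0.2763, 0.0635]
tool_rot: [0.545, -0.448, -0.54, -0.458]
force: [2.0, -1.4, -0.4]
finger_gap: 0.634
```

step_arm(
  commands=[
    [0,0.01,0,0],
    [0,0.02,0,0],
    [-0.0005,0.03,0,0],
    [-0.0005,0.037,0,0],
    [-0.0005,0.042,0,0],
    [-0.0005,0.042,0,0],
  ],
)

```text
t: 16.73
tcp_pos: [0.3602, 0.2684, 0.0631]
tool_rot: [0.545, -0.449, -0.54, -0.458]
force: [-0.8, -1.0, -1.6]
finger_gap: 0.634
```

```bash
python3 - <<'E'
from h import *
s=telemetry.sense();print(s['tcp_pos'],s['t'],s['force'],s['finger_gap'])
print(R.from_quat(s['tool_rot']).as_matrix().round(3))
im=optics.snapshot("wrist")[:,:,::-1]; cv2.imwrite("pics/w15.png",im)
E
```

```text
[0.36016356 0.26839427 0.0631316 ] 16.7333 [-0.82750793 -0.99324743 -1.61888231] 0.6338394805057387
[[ 0.013 -0.984 -0.178]
 [ 0.005 -0.178  0.984]
 [-1.    -0.014  0.002]]
```

View pics/w15.png

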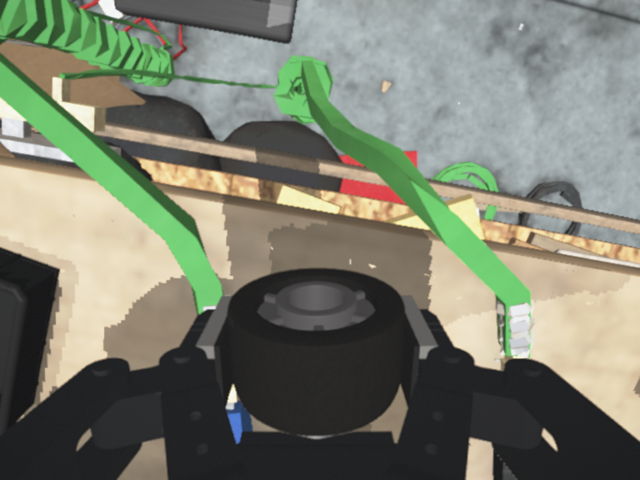

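step_arm(
  commands=[
    [-0.02,0,0,0],
    [-0.045,0,0,0],
    [-0.07,-0.001,-0.01,0],
    [-0.085,-0.004,-0.03,0.07],
    [-0.09,-0.008,-0.055,0.15],
    [-0.09,-0.012,-0.085,0.23],
    [-0.09,-0.017,-0.115,0.31],
    [-0.09,-0.021,-0.145,0.35],
  ],
)

```text
t: 17.45
tcp_pos: [0.408, 0.1282, 0.1536]
tool_rot: [-0.457, 0.536, 0.452, 0.547]
force: [-0.1, 0.7, -2.7]
finger_gap: 0.63
```

```bash
python3 - <<'E'
from h import *
s=telemetry.sense();print(s['tcp_pos'],s['t'],s['force'],s['finger_gap'])
print(R.from_quat(s['tool_rot']).as_matrix().round(3))
print(base(np.array([.4257,.068,s['tcp_pos'][2]])-s['tcp_pos']))
E
```

```text
[0.40798153 0.12818447 0.15361494] 17.45 [-0.09246366  0.70359186 -2.69768453] 0.630260577810502
[[ 0.017 -0.985  0.173]
 [ 0.006  0.173  0.985]
 [-1.    -0.016  0.009]]
[-3.68596542e-05 -2.78605050e-02 -5.62130385e-02]
```

step_arm(
  commands=[
    [0,-0.01,-0.02,0],
    [0,-0.018,-0.038,0],
    [0,-0.025,-0.05,0],
    [0,-0.028,-0.056,0],
    [0,-0.028,-0.056,0],
    [0,-0.028,-0.056,0],
  ],
)

```text
t: 17.95
tcp_pos: [0.4259, 0.0683, 0.1535]
tool_rot: [-0.457, 0.536, 0.452, 0.548]
force: [0.0, 0.5, -1.2]
finger_gap: 0.633
```

```bash
python3 - <<'E'
from h import *
s=telemetry.sense();print(s['tcp_pos'],s['t'],s['force'],s['finger_gap'])
print(base(np.array([.4257,.068,.012])-s['tcp_pos']))
c=optics.camera_params("wrist")
im=optics.snapshot("wrist")[:,:,::-1]; cv2.imwrite("pics/w16.png",im)
im=optics.snapshot("side")[:,:,::-1]; crop(im,270,180,100,75,8,"s16c.png")
im=optics.snapshot("scene")[:,:,::-1]; crop(im,310,210,100,75,8,"c16c.png")
print(proj(np.array([.4257,.068,.03]),c))
E
```

```text
[0.42589091 0.06828805 0.15353105] 17.95 [ 0.04780593  0.52370662 -1.1892376 ] 0.6328266055513893
[ 0.14150285  0.00236865 -0.00157866]
[316.04595817 225.63674929]
```

View pics/w16.png

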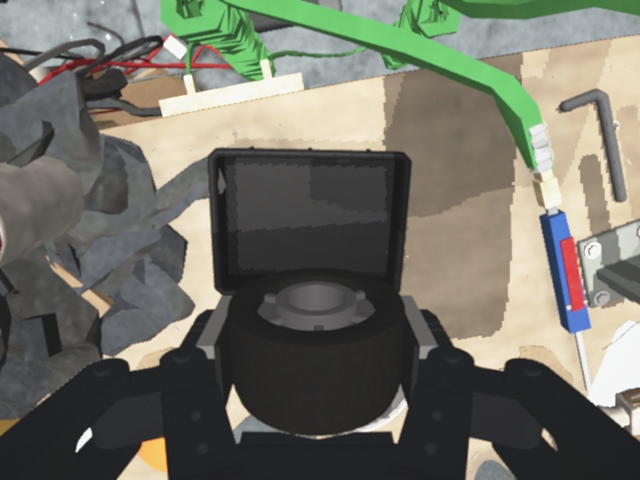

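View pics/s16c.png

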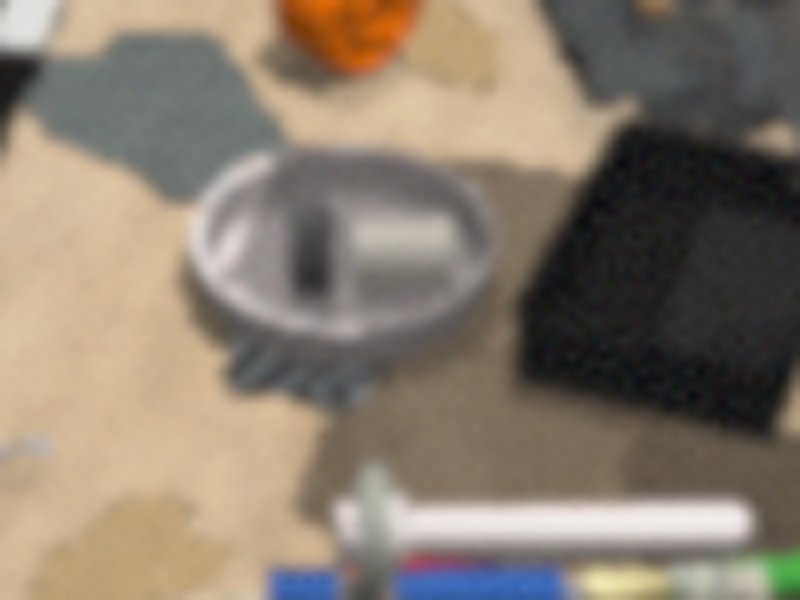

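View pics/c16c.png

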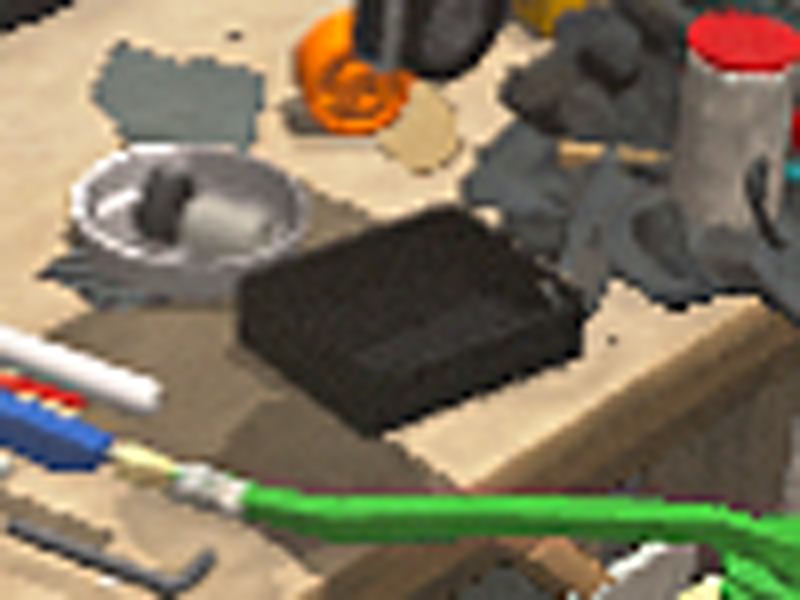

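```bash
python3 - <<'E'
from h import *
c=optics.camera_params("wrist");s=telemetry.sense();M=R.from_quat(s['tool_rot']).inv()
for p in [(312,151),(211,160),(411,160),(208,290),(405,290)]: print(p,M.apply(onz(p,.03,c)-s['tcp_pos']).round(4))
E
```

```text
(312, 151) [ 0.1227  0.0509 -0.004 ]
(211, 160) [ 0.1222  0.0455 -0.068 ]
(411, 160) [0.1234 0.0454 0.0589]
(208, 290) [ 0.1236 -0.0444 -0.0768]
(405, 290) [ 0.1248 -0.0448  0.0608]
```

step_arm(
  commands=[
    [0.025,0.002,-0.005,0],
    [0.055,0.003,-0.005,0],
    [0.08,0.004,-0.005,0],
    [0.103,0.004,-0.005,0],
    [0.12,0.004,-0.005,0],
    [0.131,0.004,-0.005,0],
    [0.137,0.004,-0.005,0],
    [0.139,0.004,-0.005,0],
  ],
)

```text
t: 18.77
tcp_pos: [0.4225, 0.0663, 0.0136]
tool_rot: [-0.457, 0.535, 0.454, 0.546]
force: [-0.9, 0.5, -0.8]
finger_gap: 0.634
```

step_arm(
  commands=[
    [0.001,0,0,0],
    [0.0015,0,0,0],
    [0.002,0,0,0],
    [0.002,0,0,0],
  ],
)

```text
t: 19.1
tcp_pos: [0.4229, 0.0663, 0.0122]
tool_rot: [-0.458, 0.535, 0.453, 0.547]
force: [-0.1, 0.5, -1.9]
finger_gap: 0.633
```

```bash
python3 - <<'E'
from h import *
s=telemetry.sense();print(s['tcp_pos'],s['t'],s['force'],s['finger_gap'])
im=optics.snapshot("wrist")[:,:,::-1]; cv2.imwrite("pics/w17.png",im)
E
```

```text
[0.42292538 0.06633837 0.01215219] 19.1 [-0.09473299  0.46564017 -1.89614044] 0.6327817764239879
```

View pics/w17.png

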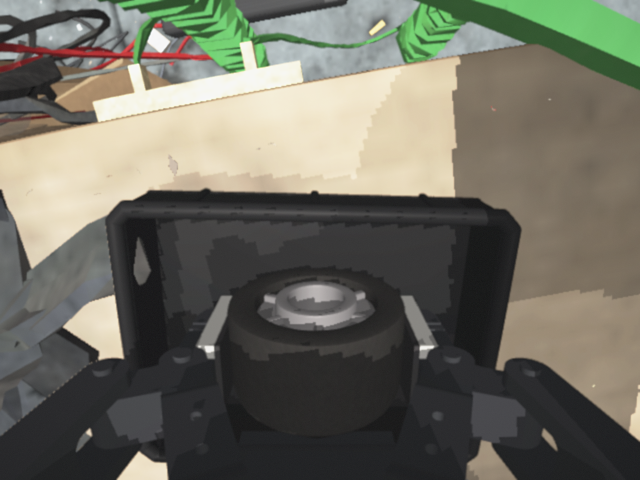

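step_arm(
  commands=[
    [0.001,0,0,0],
    [0.002,0,0,0],
    [0.003,0,0,0],
    [0.003,0,0,0],
  ],
)

```text
t: 19.48
tcp_pos: [0.4233, 0.0662, 0.0098]
tool_rot: [-0.458, 0.535, 0.453, 0.547]
force: [-0.4, -0.6, 7.0]
finger_gap: 0.633
```

Contact. I'll open the jaws slightly.

step_arm(
  commands=[
    [0,0,0,0],
    [0,0,0,0],
    [0,0,0,0],
    [0,0,0,0],
  ],
  jaw=0.068,
)

```text
t: 19.82
tcp_pos: [0.4233, 0.0662, 0.0098]
tool_rot: [-0.458, 0.535, 0.453, 0.547]
force: [-0.6, -0.3, -1.0]
finger_gap: 0.799
```

step_arm(
  commands=[
    [-0.008,0,0,0],
    [-0.025,0,0,0],
    [-0.05,0,0,0],
    [-0.085,0,0,0],
    [-0.12,0,0,0],
    [-0.15,0,0,0],
    [-0.15,0,0,0],
  ],
)

```text
t: 20.4
tcp_pos: [0.4235, 0.0652, 0.1649]
tool_rot: [-0.461, 0.532, 0.45, 0.55]
force: [0.8, 0.2, 0.4]
finger_gap: 0.801
```

```bash
python3 - <<'E'
from h import *
s=telemetry.sense();print(s['tcp_pos'],s['t'],s['force'],s['finger_gap'])
im=optics.snapshot("wrist")[:,:,::-1]; cv2.imwrite("pics/w18.png",im)
im=optics.snapshot("side")[:,:,::-1]; crop(im,270,180,150,110,5,"s18c.png")
im=optics.snapshot("scene")[:,:,::-1]; crop(im,310,210,100,75,8,"c18c.png")
E
```

```text
[0.42350264 0.06515212 0.16485648] 20.4 [0.81074499 0.21555761 0.3723145 ] 0.8010900675487126
```

View pics/w18.png

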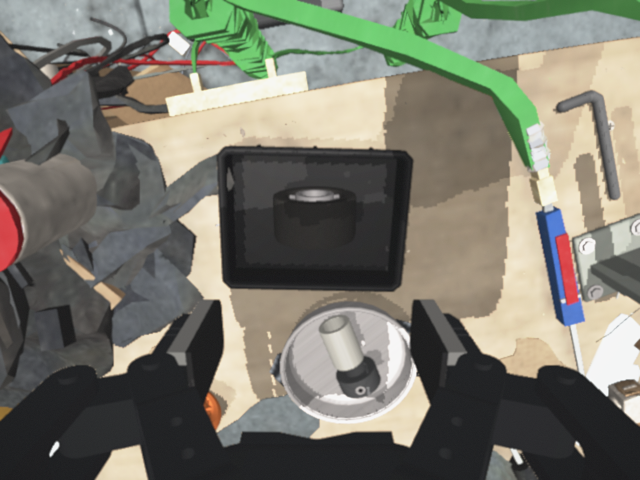

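View pics/c18c.png

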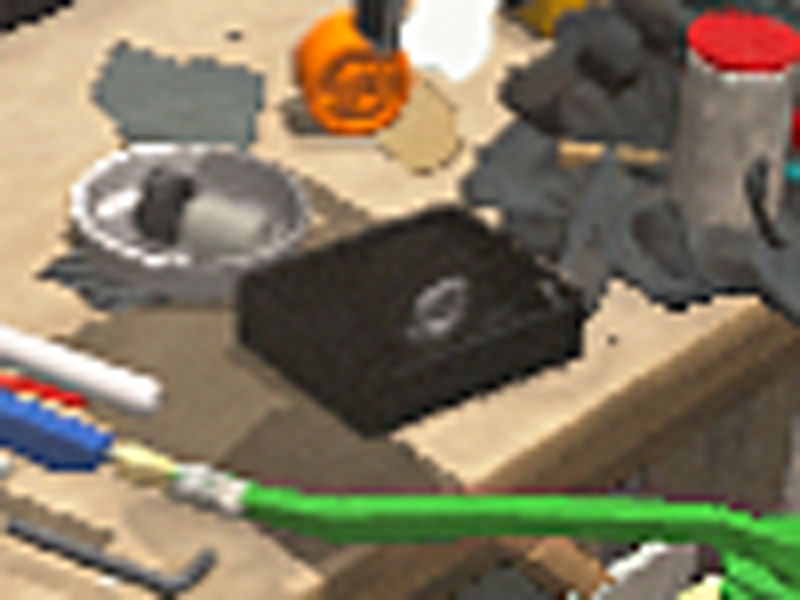

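View pics/s18c.png

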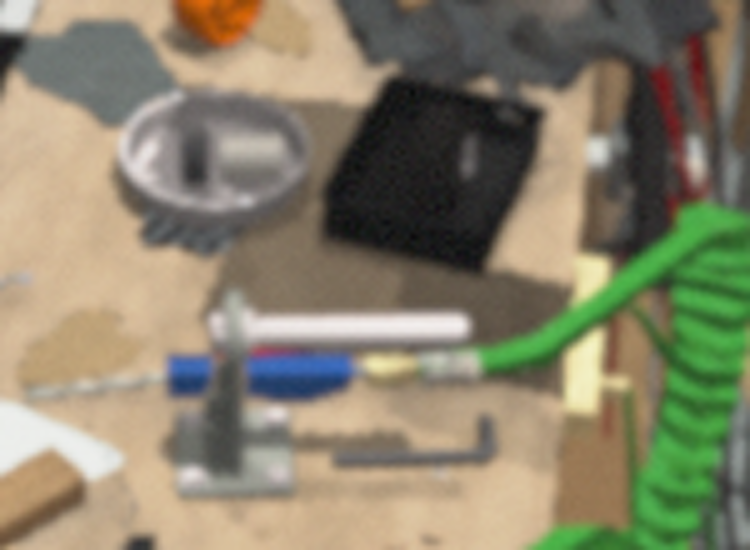

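step_arm(
  commands=[
    [0,0,0,0],
    [0,0,0,0],
    [0,0,0,0],
    [0,0,0,0],
    [0,0,0,0],
    [0,0,0,0],
  ],
)

```text
t: 21.05
tcp_pos: [0.4201, 0.0654, 0.1596]
tool_rot: [-0.458, 0.535, 0.453, 0.547]
force: [0.3, 0.5, -0.1]
finger_gap: 0.795
```

```bash
python3 - <<'E'
from h import *
im=optics.snapshot("scene")[:,:,::-1]; crop(im,310,210,100,75,8,"c19c.png")
d=cv2.absdiff(cv2.imread("pics/c18c.png"),cv2.imread("pics/c19c.png"));print(d[150:420,60:560].max(),d[150:420,60:560].mean())
s=telemetry.sense();print(s['t'],s['tcp_pos'],s['force'],abs(s['qd']).max())
E
```

```text
105 2.3599703703703705
21.1 [0.42011667 0.06537851 0.1597661 ] [ 0.30390275  0.35220902 -0.07637466] 0.004942631627024761
```

```bash
python3 - <<'E'
from h import *
im=optics.snapshot("scene")[:,:,::-1]; crop(im,310,210,100,75,8,"c20c.png")
a=[cv2.GaussianBlur(cv2.imread(f"pics/c{k}c.png"),(0,0),6).astype(int) for k in (18,19,20)]
for i,j in ((0,1),(1,2)):
    d=abs(a[i]-a[j]).max(2)[150:420,60:560]; print(d.max(),np.unravel_index(d.argmax(),d.shape),d.mean())
E
```

```text
41 (np.int64(69), np.int64(68)) 1.505474074074074
14 (np.int64(164), np.int64(384)) 1.264037037037037
```

View pics/c19c.png

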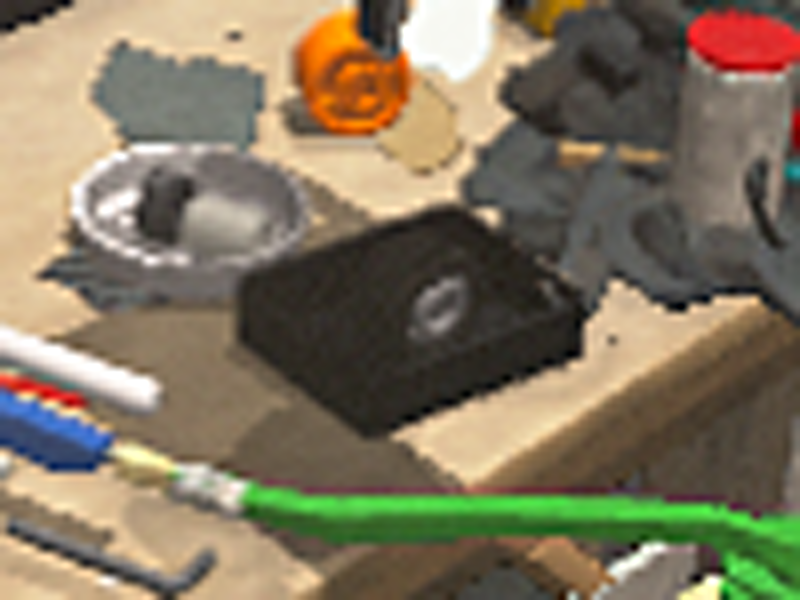

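The parts haven't moved; the only changes between the pictures are shadows and image noise. Handing in.

```bash
python3 -c "
from station import manip
print(manip.sign_off())"
```

```text
the job is handed in; nothing more can be done
None
```

I slid the collar, then the spacer, then the worn wheel off the axle. The collar and spacer are in the round dish and the wheel is in the black tray. Each part was lowered until the wrist force showed it had touched down (about 17 N, 17 N and 7 N), then released. I handed the job in at about 21 s.

**Last pictures:** The collar and spacer lie side by side inside the dish, and the wheel stands on its tread inside the tray. The axle is bare. The hex key was where it started; I didn't check the other bystanders specifically at the end. The gripper was about 16 cm above the bench, clear of everything, with almost no force on it.

**Stillness check:** An image difference over 0.65 s showed a brightness change near the dish rim, so that check wasn't fully clean. By eye the parts hadn't moved, and I put the change down to the gripper's moving shadow. The next pair of pictures, only 0.05 s apart, differed much less, which fits that explanation but doesn't prove it.

**Position disagreements:** The side and wrist cameras differed by 2–5 mm on some points. The collar measured about 4 mm off where I expected it in the dish, so I adjusted the spacer's spot to clear it.

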